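Feel the shut gap of a leather embossing press with a taper gauge

TASK

Check how far the embossing press is open: pick the taper gauge up by its wooden handle, lay its blade flat on the press's lower plate and slide it straight in, tip first, between the two plates until it drags snugly under the upper plate. Stop there: do not force it on so that it jacks the upper plate up. Finish while still holding the gauge by its handle at that depth, pinched between the plates, so that the gap can be read off the blade, and leave the other things on the table where they are.

Things in the scene. Friction and masses are not known exactly. Their poses are not given: they have to be found in the camera images.
- gauge: Taper gauge, 220 mm long, lying flat on the table; 0.12 kg. Wooden handle 90 mm long, 18 mm wide, 24 mm high, its underside flush with that of the steel blade, which sticks out 130 mm in front of it. Origin: underside of the handle, at the handle's middle. x axis: along the gauge from the handle to the tip; z up, away from the flat underside.
- gauge_tip (a point): Middle of the tip edge, at the underside, 175 mm along x from the gauge's origin; axes as the gauge's. The blade is 16 mm wide, flat below, tapered on top: 1.5 mm thick at the tip, 1 mm more every 15 mm, up to 6 mm at 67.5 mm from the tip, then 6 mm up to the handle. Cross lines mark each half millimetre of thickness.
- press: Grey C-frame bench hand press, fixed (base 260 x 130 mm, 365 mm high). Origin: middle of the base's underside, on the table. x axis: from the open front inwards to the column, the way the gauge goes in; z up. The head hangs 110 mm above the lower plate and reaches at most 5 mm farther forward than the upper plate. The lever is latched back at the +y side and has no part in the job.
- mouth (a point): Point on the top of the lower plate straight below the middle of the upper plate's front edge, 65 mm above the table. Axes as the press's: +x goes in between the plates.
- lower_plate: Fixed steel plate on the press's base, 110 (x) by 90 (y) by 20 mm thick, top 65 mm above the table. It reaches 50 mm out in front of the upper plate's front edge: a ledge to lay the blade on. The base below it reaches 30 mm farther, 20 mm lower. Axes as the press's. Origin: 20 mm below the plate's top, 35 mm in +x from mouth.
- upper_plate: Square steel plate on the foot of the press's ram, 60 x 60 x 10 mm, level, above the rear part of the lower plate. Origin: middle of its underside, 30 mm in +x from mouth. The gap between the plates is 2.4 to 4.2 mm, different every time, so the blade meets the upper plate's front edge when its tip is 14 to 41 mm past mouth.
- ram (a joint): Height of the ram with the upper plate above its stop, in m: 0 at rest. Its own weight alone (about 7 to 9 N) holds it down, so a blade pushed in too far jacks it up, 1 mm for each 15 mm of travel. Steel on steel rubs with a friction of about 0.6: once the blade is pinched, the drag grows by about 1 to 1.5 N per mm of travel to 10 to 18 N in all, and only then does the plate lift.
- mallet: Bystander: wooden mallet lying on the black stone slab.
- jar: Bystander: small white jar, 56 mm across and 62 mm high, standing on the table.
- tin: Bystander: flat round aluminium tin, 76 mm across and 36 mm high, standing on the table.
- awl_block: Bystander: wooden block, 100 x 60 x 50 mm, with four awls standing in it to 135 mm high.
There are look-alikes about, which are no part of the job. Of the things that look like the gauge, take the one that is farthest to the robot's left at the start.

How it is judged (in metres and radians):
On the way, in this order (a step that is already met when the one before it is completed fails the run):
1. the gauge is picked up by its handle, clear of the table (height (world z) of gauge above 0.02 m and height (world z) of gauge_tip above 0.01 m and contact force between the fingers and gauge above 2 N and x of the grasp point in the frame of gauge between -0.055 and 0.055 m), for 0.2 s.
2. the tip is in between the plates, low on the lower plate and near the middle, and the upper plate is not jacked up (x of gauge_tip in the frame of mouth between 0 and 0.04 m and y of gauge_tip in the frame of mouth between -0.025 and 0.025 m and z of gauge_tip in the frame of mouth between -0.002 and 0.003 m and value of joint ram below 0.001 m), for 0.05 s.
At the end, for the whole second after the job is handed in: The fingers hold the gauge still by its handle; its blade lies flat (0.06 rad) and straight (0.17 rad) on the lower plate, tip 10 mm or more in and within 22 mm of the middle line, pinched by the upper plate with over 1.5 N; the upper plate is lifted by less than 0.8 mm (contact force between gauge and upper_plate above 1.5 N and contact force between gauge and lower_plate above 0.5 N and value of joint ram below 0.0008 m and x of gauge_tip in the frame of mouth above 0.01 m and y of gauge_tip in the frame of mouth between -0.022 and 0.022 m and angle between the x axis of gauge and the x axis of press, either way round below 0.17 rad and angle between gauge's own z axis and vertical below 0.06 rad and contact force between the fingers and gauge above 2 N and linear speed of gauge below 0.01 m/s and x of the grasp point in the frame of gauge between -0.055 and 0.055 m); the arm keeps its last pose, push and grip.
It fails at once if the gauge is forced in: the upper plate jacked up by more than 2 mm (value of joint ram above 0.002 m).
It fails at once if the gauge is jammed against the upper plate with more than 30 N (contact force between gauge and upper_plate above 30 N).
It fails at once if the arm or fingers push the upper plate (contact force between the arm and upper_plate above 3 N).
It fails at once if a bystander is moved (distance of any of mallet, jar, tin, awl_block from where it was at the start of the episode above 0.02 m).
It also fails if it takes over 58 s, if anything falls off the work surface, if the arm or the gripper's body presses on something with over 40 N, if the wrist force passes 120 N, or if a joint passes its speed limit or range.

ROBOT

A 6-joint arm with a two-finger parallel gripper is mounted at the origin on the work surface. World frame = base frame: x ahead of the robot, y to its left, z up, the work surface at z = 0. Lengths are in mm, angles in rad, forces in N, time in s.
With the tool pointing down it reaches from about 350 to 925 mm from the base axis. Payload 6.4 kg.
Tool frame: the origin (TCP) lies at the very end of the fingers, on their centre line; the grasp point (between the pads) lies 19 mm behind it; z points along the fingers, y is the direction in which the jaws open and shut (so a half turn about z gives the same grasp; the last joint's range is limited). The gripper opens to 85 mm and grips with 20 to 120 N. Pads are 22 mm wide; open, the fingers measure 114 mm over their backs; the gripper's body (76 mm by 85 mm) begins 54 mm behind the grasp point. The pads swing forward as they close: fully open they stand 13 mm farther back than shut.
Start: joints at [-1.295, 0.245, 1.558, -0, 1.339, -0.174], TCP at [282.617, -585.356, 231.29] pointing down, gripper open.
Joint ranges: [-3.13, 3.13], [-1.02, 2.26], [0.13, 2.54], [-0.95, 4.09], [0.21, 2.88], [-2.74, 2.74]. Speed limits (rad/s): [2.57, 2.57, 3.14, 3.14, 3.14, 3.14].

INTERFACE

Orientations are given as a 3x3 rotation matrix whose columns are the frame's x, y, z axes.
In Python, from bench import arm, eyes, workorder gives the robot as it stands.
- The arm moves only by the tool carry_out, never from a script. Its argument "plan" is a list of rows, each a list of 3 entries, a list of its own where there are three numbers: the shift along the tool's x, y, z in cm, then the turn about the tool's z in rad, then the opening, from 0 (shut) to 1 (fully open). In form: [[[tx, ty, tz], twist, hand], ...]. A call has 1 to 12 rows; each row shifts and turns the commanded pose from where the row before left it, along the tool's axes as they then stand; what a row does not reach is not made up. A row lasts 1/12 s, in which the tool goes at most 41.7 mm and 7.16 degrees, less where a joint would pass 70% of its speed; a pose out of reach is approached as far as the arm can. A call with a gripper value outside its range is refused whole. The fingers move at their own pace and stop on an object; "newtons" is the grip in N (left out, the last holds). Time passes only in rows, so rows that do not move let the fingers close. It gives the time, the measured TCP pose, the force and the opening at its end, in the units of the state.
- arm.sense(): the state, without advancing time (a new reading comes with each control period).
- eyes.capture(name): name is "scene" or "side" or "wrist"; returns the picture (400x640x3 uint8, red, green, blue); there is no depth.
- eyes.camera_params(name): a dict with "camera_matrix" (3x3 intrinsics, pixels), "camera_from_world" (4x4, takes a point from world to camera coordinates). Camera axes: x right, y up, looking along -z (the intrinsics and any distortion apply to the point x, -y, -z); pixel columns grow to the right and rows downward; lengths in mm; the calibration is good to about 2 mm. The wrist camera is an equidistant fisheye: a pixel r from the principal point sees the ray r / f radians off the axis. A picture is of the moment at which its call begins: read the wrist's pose just before it. camera_params takes no time and is no camera call; for the wrist camera it gives the pose at the moment of the call.
- workorder.job_done(): hands the job in, once; it reports no verdict.
The state is a dict: "time_s": time; "qpos": joint angles; "qd": joint speeds; "effort": joint torques, N m; "eef_pos": TCP position; "orientation": TCP orientation; "contact_force": force on the tool from outside, world axes, zero at the start; "wrist_torque": the same for the moment, N m; "opening": finger opening in mm.
Only numpy, scipy, OpenCV 4.12 (cv2) and the standard library are available. Lean on these libraries where they do the work, as an engineer would, in place of code of your own. Each camera call takes 0.05 s, during which the arm holds its last target. There are 200 camera calls.

## Working session

There is one attempt and no reset: what is moved stays moved. The work goes in short steps, Python scripts to look and compute and a tool call to move; the robot and the scene stay as the last step left them, time stands still between calls to the robot, and variables do not carry over. Pictures are saved under pics/ and viewed, about 8 in all and at most 12, crops included, and the job is handed in when it is done.

Besides the shell and the picture viewer there is one more tool, called after "Request:" as a command line: name --argument value ..., lists and objects as JSON in quotes. carry_out: Moves the arm, as the interface text tells. Its arguments: {"type":"object","properties":{"plan":{"type":"array","items":{"type":"array"}},"newtons":{"type":"number"}},"required":["plan"]}

```bash
mkdir -p pics; cat > h.py <<'E'
import numpy as np, cv2
from bench import arm, eyes, workorder
def shot(n,f):
    p=eyes.camera_params(n); im=eyes.capture(n); cv2.imwrite('pics/'+f+'.png',im[:,:,::-1]); return im,p
def ray(p,uv,fish=False):
    K=np.array(p["camera_matrix"]);T=np.array(p["camera_from_world"])
    x=(uv[0]-K[0,2])/K[0,0];y=(uv[1]-K[1,2])/K[1,1]
    if fish:
        r=np.hypot(x,y);s=np.sin(r)/max(r,1e-9);d=np.array([x*s,-y*s,-np.cos(r)])
    else: d=np.array([x,-y,-1.])
    R=T[:3,:3];return -R.T@T[:3,3], R.T@d
def onz(p,uv,z,fish=False):
    o,d=ray(p,uv,fish);return o+d*(z-o[2])/d[2]
def proj(p,X,fish=False):
    K=np.array(p["camera_matrix"]);T=np.array(p["camera_from_world"])
    c=T[:3,:3]@np.array(X,float)+T[:3,3];x,y,z=c[0],-c[1],-c[2]
    if fish:
        r=np.hypot(x,y);t=np.arctan2(r,z);x,y=x/r*t,y/r*t
    else:x,y=x/z,y/z
    return np.array([K[0,0]*x+K[0,2],K[1,1]*y+K[1,2]])
def tri(a,b):
    A=[];B=[]
    for o,d in(a,b):
        d=d/np.linalg.norm(d);M=np.eye(3)-np.outer(d,d);A.append(M);B.append(M@o)
    X=np.linalg.solve(sum(A),sum(B))
    return X,[np.linalg.norm(M@(X-r[0])) for M,r in zip(A,(a,b))]
E
python3 - <<'E'
from h import *
a,p=shot('scene','s0');b,q=shot('side','d0')
for c in(p,q):print(np.round(c['camera_matrix'],1).tolist(),np.round(ray(c,(320,200)),2).tolist(), [k for k in c])
E
```

```text
[[450.9, 0.0, 333.9], [0.0, 450.9, 196.5], [0.0, 0.0, 1.0]] [[1173.36, 499.13, 901.26], [-0.54, -0.41, -0.74]] ['camera_matrix', 'camera_from_world']
[[448.8, 0.0, 318.8], [0.0, 448.8, 203.5], [0.0, 0.0, 1.0]] [[27.38, 1122.72, 823.59], [0.38, -0.76, -0.54]] ['camera_matrix', 'camera_from_world']
```

View pics/s0.png

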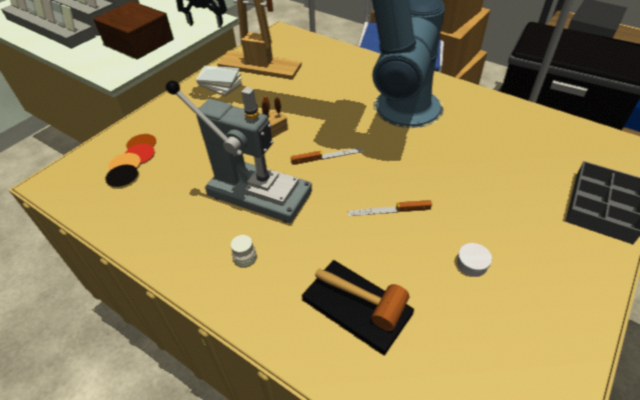

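View pics/d0.png

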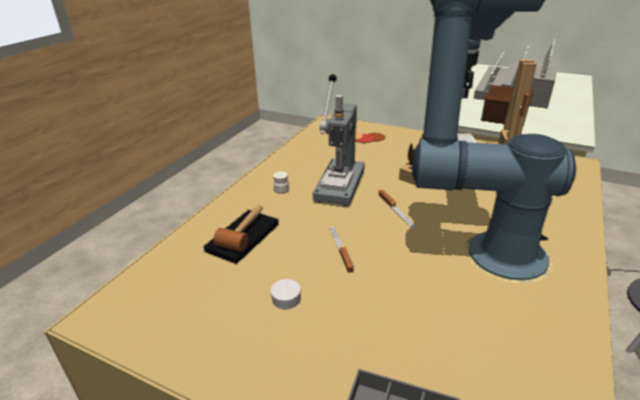

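Gauge candidates: A, handle at scene (310,157) / side (388,198), and B, handle at scene (414,206) / side (347,258). The mallet handle at scene (340,283) is not one. B lies nearer the side camera (larger y), so it is the leftmost. I'll check it with numbers and a close crop.

```bash
python3 - <<'E'
from h import *
a=cv2.imread('pics/s0.png');b=cv2.imread('pics/d0.png')
p=eyes.camera_params('scene');q=eyes.camera_params('side')
for n,im,c,rois in(('scene',a,p,[(285,145,80,25),(340,195,100,25)]),('side',b,q,[(375,185,40,45),(325,222,35,55)])):
  for (x,y,w,h) in rois:
    hsv=cv2.cvtColor(im[y:y+h,x:x+w],cv2.COLOR_BGR2HSV)
    m=((hsv[...,0]<14)&(hsv[...,1]>150)&(hsv[...,2]>60)).astype(np.uint8)
    g=((hsv[...,1]<70)&(hsv[...,2]>90)).astype(np.uint8)
    for nm,mm,z in(('handle',m,14),('blade',g,4)):
      pts=np.argwhere(mm)[:,::-1]+[x,y]
      W=np.array([onz(c,t,z)[:2] for t in pts]);mu=W.mean(0);u=np.linalg.svd(W-mu)[2][0];s=(W-mu)@u
      print(n,nm,len(pts),pts.mean(0).round(),mu.round(1),u.round(3),(mu+u*s.min()).round(),(mu+u*s.max()).round())
A=cv2.resize(a[80:225,160:345],None,fx=4,fy=4,interpolation=cv2.INTER_CUBIC)
cv2.imwrite('pics/sp.png',A)
B1=cv2.resize(b[140:212,300:380],None,fx=7,fy=7,interpolation=cv2.INTER_CUBIC)
cv2.imwrite('pics/dp.png',B1)
C=np.hstack([cv2.resize(a[190:225,340:440],(700,245)),]);D=cv2.resize(b[220:275,320:365],(245,300));
o=np.zeros((560,700,3),np.uint8);o[:245]=C;o[250:550,:245]=D;cv2.imwrite('pics/g.png',o)
E
```

```text
scene handle 163 [306. 157.] [ 406.5 -124.6] [ 0.766 -0.643] [375. -98.] [ 437. -151.]
scene blade 174 [341. 153.] [325.9 -54.3] [ 0.743 -0.67 ] [277. -10.] [370. -94.]
scene handle 183 [415. 205.] [401.8 227.9] [ 0.638 -0.77 ] [376. 259.] [427. 198.]
scene blade 260 [373. 211.] [471.8 141. ] [ 0.64  -0.769] [431. 190.] [514.  90.]
side handle 70 [386. 196.] [ 408.6 -132.8] [-0.714  0.7  ] [ 436. -160.] [ 379. -104.]
side blade 150 [404. 217.] [319.9 -55. ] [-0.726  0.688] [ 370. -102.] [269.  -7.]
side handle 122 [346. 259.] [400.1 224.9] [-0.604  0.797] [430. 186.] [371. 264.]
side blade 130 [336. 237.] [473.2 134.2] [-0.613  0.79 ] [507.  91.] [438. 180.]
```

View pics/sp.png

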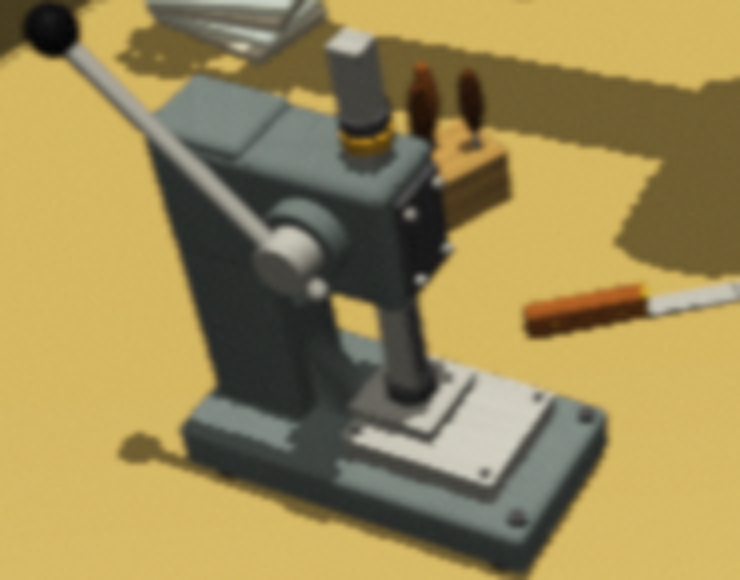

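View pics/dp.png

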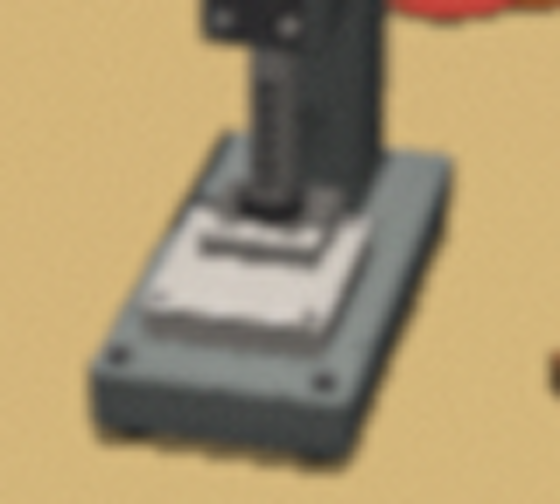

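View pics/g.png

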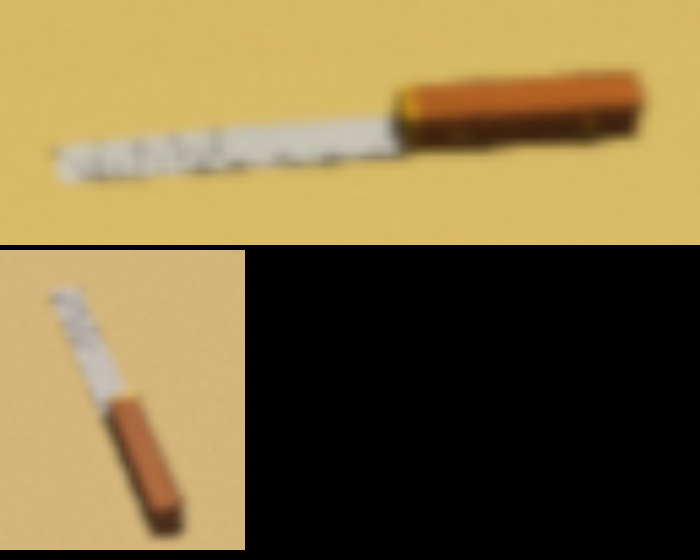

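Both views agree on B: handle centre about (401,226), direction (0.62,-0.78), tip about (511,90), handle brown with a brass ferrule and blade tapered. Next is the press. In the scene crop the lower plate's corners are at (552,397), (490,484) and (350,438). In the side crop its front corners are at (147,310) and (325,328).

```bash
python3 - <<'E'
from h import *
p=eyes.camera_params('scene');q=eyes.camera_params('side')
S=lambda x,y:(x/4+160-.4,y/4+80-.4); D=lambda x,y:(x/7+300-.4,y/7+140-.4)
for n,c,f,L in(('scene',p,S,[('plateR',552,397,65),('plateF',490,484,65),('plateL',350,438,65),('upF',433,436,78),('upR',474,374,78),('baseF',525,548,45),('baseR',606,412,45)]),
  ('side',q,D,[('pl fl',147,310,65),('pl fr',325,326,65),('pl br',370,212,65),('up fl',203,237,78),('up fr',316,252,78),('base l',95,375,45),('base r',350,408,45)])):
  for t,x,y,z in L: print(n,t,onz(c,f(x,y),z).round(1))
m=lambda a,b:tri(ray(p,S(*a)),ray(q,D(*b)))
print(m((552,397),(325,326)),m((490,484),(147,310)),m((525,548),(95,375)),m((606,412),(350,408)))
E
```

```text
scene plateR [531.1 -56.2  65. ]
scene plateF [614.6 -42.3  65. ]
scene plateL [ 632.4 -143.    65. ]
scene upF [610.6 -89.9  78. ]
scene upR [ 552.  -103.4   78. ]
scene baseF [631.9  -3.4  45. ]
scene baseR [507.4 -30.7  45. ]
side pl fl [607.3 -39.2  65. ]
side pl fr [524.  -60.7  65. ]
side pl br [ 548.  -173.5   65. ]
side up fl [603.4 -94.1  78. ]
side up fr [ 547.3 -103.2   78. ]
side base l [618.3  -4.7  45. ]
side base r [496.9 -27.8  45. ]
(array([526.04775762, -61.36184513,  61.6161653 ]), [np.float64(2.7055035261783082), np.float64(2.705503526178135)]) (array([610.98678946, -45.92533164,  60.11257758]), [np.float64(0.45596240086900997), np.float64(0.45596240086898315)]) (array([624.19563024, -11.42105784,  36.84896523]), [np.float64(3.19466858047437), np.float64(3.194668580474355)]) (array([501.02974956, -36.13654634,  38.12003346]), [np.float64(1.139741596883237), np.float64(1.1397415968832698)])
```

```bash
python3 - <<'E'
from h import *
s=arm.sense();R=np.array(s['orientation']);print(R.round(4).tolist(),s['time_s'],s['opening'])
p=eyes.camera_params('scene');print(onz(p,(272,130),0),onz(p,(255,75),0))
print('shift to above gauge (tool axes, mm):',R.T@(np.array([401,226,231])-s['eef_pos']))
for nm,yaw in(('gauge',np.arctan2(-.78,.625)),('press',np.arctan2(-.98,.18))):
  print(nm,yaw,'tool x yaw',np.arctan2(R[1,0],R[0,0]))
E
```

```text
[[0.9005, 0.4348, -0.0005], [0.4348, -0.9005, 0.0016], [0.0003, -0.0017, -1.0]] 0.1 85.29289197526136
[ 349.57526698 -299.62422168    0.        ] [ 134.97897443 -553.83518162    0.        ]
shift to above gauge (tool axes, mm): [ 4.59285349e+02 -6.78687737e+02  5.61433324e-01]
gauge -0.8952741347302896 tool x yaw 0.4497937122295621
press -1.3891474967948847 tool x yaw 0.4497937122295621
```

Request:
carry_out --plan '[[[2.09,-3.08,0],0,1],[[2.09,-3.08,0],0,1],[[2.09,-3.08,0],0,1],[[2.09,-3.08,0],0,1],[[2.09,-3.08,0],0,1],[[2.09,-3.08,0],0,1],[[2.09,-3.08,0],0,1],[[2.09,-3.08,0],0,1],[[2.09,-3.08,0],0,1],[[2.09,-3.08,0],0,1],[[2.09,-3.08,0],0,1],[[2.09,-3.08,0],0,1]]'

```text
time_s: 1.1
eef_pos: [347.4, -141.7, 230.9]
orientation: [[0.901, 0.434, -0.0], [0.434, -0.901, 0.0], [0.0, -0.0, -1.0]]
contact_force: [1.2, -0.3, 0.8]
opening: 85.0
```

Request:
carry_out --plan '[[[2.09,-3.08,0],0,1],[[2.09,-3.08,0],0,1],[[2.09,-3.08,0],0,1],[[2.09,-3.08,0],0,1],[[2.09,-3.08,0],0,1],[[2.09,-3.08,0],0,1],[[2.09,-3.08,0],0,1],[[2.09,-3.08,0],0,1],[[2.09,-3.08,0],0,1],[[2.09,-3.08,0],0,1],[[0,0,0],-0.12,1],[[0,0,0],-0.12,1]]'

```text
time_s: 2.1
eef_pos: [401.4, 226.6, 230.6]
orientation: [[0.765, 0.644, -0.002], [0.644, -0.765, -0.0], [-0.002, -0.001, -1.0]]
contact_force: [0.2, -0.5, 0.8]
opening: 85.4
```

Request:
carry_out --plan '[[[0,0,0],-0.12,1],[[0,0,0],-0.12,1],[[0,0,0],-0.12,1],[[0,0,0],-0.12,1],[[0,0,0],-0.12,1],[[0,0,0],-0.12,1],[[0,0,0],-0.12,1],[[0,0,0],-0.12,1],[[0,0,0],-0.12,1],[[0,0,0],-0.12,0.6],[[0,0,0],-0.12,0.6],[[0,0,0],-0.12,0.6]]'

```text
time_s: 3.1
eef_pos: [401.8, 224.7, 230.9]
orientation: [[-0.535, 0.845, -0.001], [0.845, 0.535, -0.0], [0.0, -0.001, -1.0]]
contact_force: [-0.3, -0.3, -1.2]
opening: 52.3
```

```bash
python3 - <<'E'
from h import *
s=arm.sense();R=np.array(s['orientation']);print(s['time_s'],s['qpos'],s['eef_pos'],np.arctan2(R[1,0],R[0,0]),s['opening'],s['contact_force'])
im,p=shot('wrist','w0');print(np.round(p['camera_matrix'],1).tolist(),ray(p,(320,200),1))
import json;json.dump({k:np.array(v).tolist() for k,v in p.items()},open('w0.json','w'))
E
```

```text
3.1 [ 2.62804360e-01 -2.17661546e-01  2.02628792e+00 -1.29869849e-05
  1.33379512e+00 -3.02146815e-01] [401.75153365 224.6820854  230.85233435] 2.135750462288673 52.3445427959081 [-0.28051153 -0.26441119 -1.21231139]
[[309.7, 0.0, 320.0], [0.0, 309.7, 200.5], [0.0, 0.0, 1.0]] (array([364.3584553 , 282.15592696, 373.77750549]), array([ 0.1440063 , -0.2299151 , -0.96249739]))
```

View pics/w0.png

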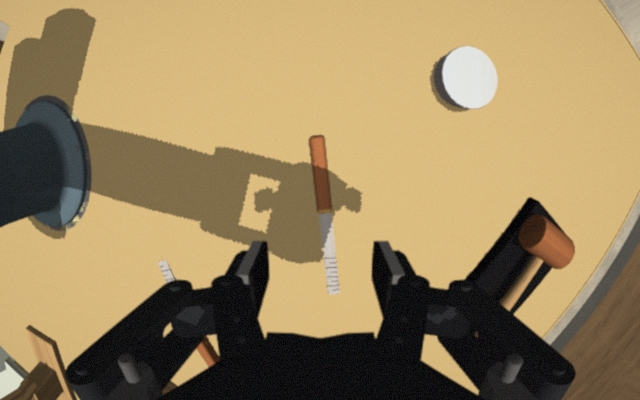

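The wrist view shows the right gauge between the jaws: butt (317,137), ferrule (325,212), tip (334,293). The decoy's blade is at (164,265) and the tin at (469,77).

```bash
python3 - <<'E'
from h import *;import json
p=json.load(open('w0.json'));im=cv2.imread('pics/w0.png')
hsv=cv2.cvtColor(im,cv2.COLOR_BGR2HSV)
print(onz(p,(334,293),1,1),onz(p,(325,212),12,1),onz(p,(317,137),22,1))
sub=hsv[130:215,300:340];m=(sub[...,0]<14)&(sub[...,1]>150)&(sub[...,2]>60)
P=np.argwhere(m)[:,::-1]+[300,130]
g=hsv[216:296,312:345];m=(g[...,1]<70)&(g[...,2]>100);Q=np.argwhere(m)[:,::-1]+[312,216]
for P,z in((P,24),(Q,5)):
  W=np.array([onz(p,t,z,1)[:2] for t in P]);mu=W.mean(0);u=np.linalg.svd(W-mu)[2][0];s=(W-mu)@u
  print(len(P),mu,u,np.ptp(s),mu+u*s.min(),mu+u*s.max())
print('tcp proj',proj(p,arm.sense()['eef_pos'],1))
E
```

```text
[510.05035302  88.39166882   1.        ] [431.87091174 186.1059088   12.        ] [374.45679659 258.80515239  22.        ]
910 [398.24799034 227.34693197] [ 0.62125499 -0.78360847] 85.92224860143328 [372.7400925  259.52084601] [426.11971854 192.19144434]
974 [469.76934427 137.47280786] [ 0.62498259 -0.78063869] 116.8678546105659 [435.4278729  180.36725269] [508.46824728  89.13568386]
tcp proj [321.93939925 253.46112813]
```

Request:
carry_out --plan '[[[0,0,3.5],-0.108,0.6],[[0,0,3.5],0,0.6],[[0,0,3.5],0,0.6],[[0,0,3.5],0,0.6],[[0,0,3.5],0,0.6],[[0,0,2.5],0,0.6],[[0,0,1.5],0,0.6],[[0,0,1.0],0,0.6],[[0,0,0.2],0,0.6],[[0,0,0],0,0.6]]'

```text
time_s: 3.98
eef_pos: [402.0, 224.7, 4.2]
orientation: [[-0.618, 0.786, -0.001], [0.786, 0.618, -0.0], [0.0, -0.001, -1.0]]
contact_force: [0.1, 0.5, 1.1]
opening: 51.5
```

Request:
carry_out --plan '[[[0,0,0],0,0],[[0,0,0],0,0],[[0,0,0],0,0],[[0,0,0],0,0],[[0,0,0],0,0],[[0,0,0],0,0],[[0,0,0],0,0],[[0,0,0],0,0]]' --newtons 70

```text
time_s: 4.65
eef_pos: [403.4, 225.2, 5.8]
orientation: [[-0.619, 0.786, 0.003], [0.786, 0.619, 0.001], [-0.001, 0.003, -1.0]]
contact_force: [-0.7, 0.0, 7.3]
opening: 16.2
```

Request:
carry_out --plan '[[[0,0,-0.5],0,0],[[0,0,-1],0,0],[[0,0,-2],0,0],[[0,0,-3],0,0],[[0,0,-3.5],0,0],[[0,0,-2],0,0],[[0,0,0],0,0],[[0,0,0],0,0]]'

```text
time_s: 5.32
eef_pos: [402.8, 225.0, 125.8]
orientation: [[-0.619, 0.786, 0.003], [0.786, 0.619, 0.001], [-0.001, 0.003, -1.0]]
contact_force: [-0.5, -0.0, -1.3]
opening: 16.3
```

```bash
python3 - <<'E'
from h import *;import json
s=arm.sense();R=np.array(s['orientation']);print(s['time_s'],s['eef_pos'],np.arctan2(R[1,0],R[0,0]),s['opening'],s['contact_force'],s['wrist_torque'])
a,p=shot('scene','s1');b,q=shot('side','d1')
c=proj(p,s['eef_pos']).astype(int);d=proj(q,s['eef_pos']).astype(int);print(c,d)
f=lambda im,c,w,h:cv2.resize(im[max(c[1]-h,0):c[1]+h,c[0]-w:c[0]+w,::-1],(4*2*w,4*2*h),interpolation=cv2.INTER_CUBIC)
cv2.imwrite('pics/l1.png',np.vstack([f(a,c,80,35),f(b,d,80,35)]));print(c-[80,35],d-[80,35])
E
```

```text
5.3167 [402.75547529 225.00260136 125.83067156] 2.237830609317415 16.333796722006827 [-0.51267806 -0.01713397 -1.29000842] [0.0648258  0.05439702 0.00036423]
[419 174] [345 225]
[339 139] [265 190]
```

View pics/l1.png

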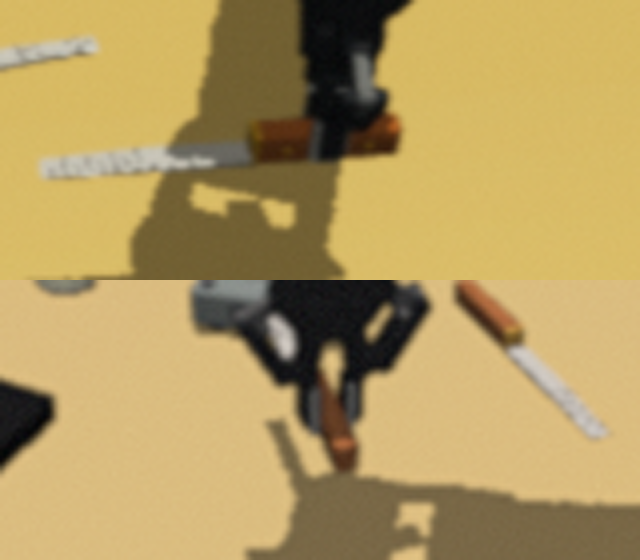

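The gauge is held near the handle's middle, with its tip at scene crop (42,168), i.e. pixel (349,181). I'll check the tip in 3D with the wrist view.

```bash
python3 - <<'E'
from h import *;import json
s=arm.sense();t=np.array(s['eef_pos']);R=np.array(s['orientation']);u=-R[:,0]
p=eyes.camera_params('scene');e=t+173.4*u-[0,0,5.8];e[2]=120;print('exp tip',e,proj(p,e))
im,w=shot('wrist','w1');c=proj(w,e,1);print('wrist exp',c)
json.dump({k:np.array(v).tolist() for k,v in w.items()},open('w1.json','w'))
c=c.astype(int);o=im[c[1]-60:c[1]+60,c[0]-70:c[0]+70,::-1];o=cv2.resize(o,None,fx=4,fy=4,interpolation=cv2.INTER_CUBIC)
x0=cv2.imread('pics/s1.png')[165:195,335:415];x0=cv2.resize(x0,(560,210),interpolation=cv2.INTER_CUBIC)
cv2.imwrite('pics/w1c.png',np.vstack([o,x0]));print(c-[70,60])
E
```

```text
exp tip [508.16480294  88.22212754 120.        ] [348.88370635 180.09142156]
wrist exp [321.17424887 433.39165979]
[251 373]
```

View pics/w1c.png

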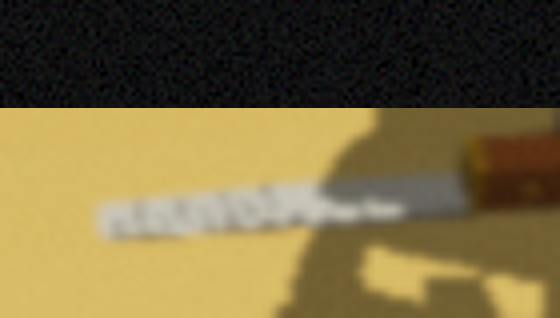

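Request:
carry_out --plan '[[[0,0,0],0.117,0],[[0,0,0],0.117,0],[[0,0,0],0.117,0],[[0,0,0],0.116,0],[[-1.92,1.36,0],0,0],[[-1.92,1.36,0],0,0],[[-1.92,1.36,0],0,0],[[-1.92,1.36,0],0,0],[[-1.92,1.36,0],0,0],[[-1.92,1.36,0],0,0],[[-1.92,1.36,0],0,0],[[-1.92,1.36,0],0,0]]'

```text
time_s: 6.47
eef_pos: [538.6, 94.9, 122.1]
orientation: [[-0.198, 0.98, -0.004], [0.98, 0.198, 0.0], [0.001, -0.004, -1.0]]
contact_force: [0.6, 1.1, -1.2]
opening: 16.1
```

Request:
carry_out --plan '[[[0,0,1],0,0],[[0,0,1],0,0],[[0,0,1],0,0],[[0,0,0.5],0,0],[[0,0,0],0,0],[[0,0,0],0,0]]'

```text
time_s: 6.97
eef_pos: [538.2, 96.5, 88.4]
orientation: [[-0.2, 0.98, -0.002], [0.98, 0.2, 0.0], [0.0, -0.002, -1.0]]
contact_force: [-0.1, -0.8, -0.9]
opening: 16.3
```

```bash
python3 - <<'E'
from h import *
s=arm.sense();t=np.array(s['eef_pos']);R=np.array(s['orientation']);u=-R[:,0]
print(s['time_s'],t,np.arctan2(R[1,0],R[0,0]),R[:,2],s['opening'],s['contact_force'],s['wrist_torque'],'tip',t+173.4*u-[0,0,5.8])
a,p=shot('scene','s2');b,q=shot('side','d2')
A=cv2.resize(a[150:215,240:340,::-1],None,fx=6,fy=6,interpolation=cv2.INTER_CUBIC);B=cv2.resize(b[155:190,310:410,::-1],None,fx=6,fy=6,interpolation=cv2.INTER_CUBIC)
cv2.imwrite('pics/l2.png',np.vstack([A,B]))
E
```

```text
6.9667 [538.20873581  96.4641435   88.44360797] 1.771751854250317 [-1.80817993e-03  1.15343495e-04 -9.99998359e-01] 16.346999473746294 [-0.05510756 -0.76011704 -0.88479872] [ 0.08897138  0.00674377 -0.00351825] tip [572.82036386 -73.44638723  82.56142571]
```

View pics/l2.png

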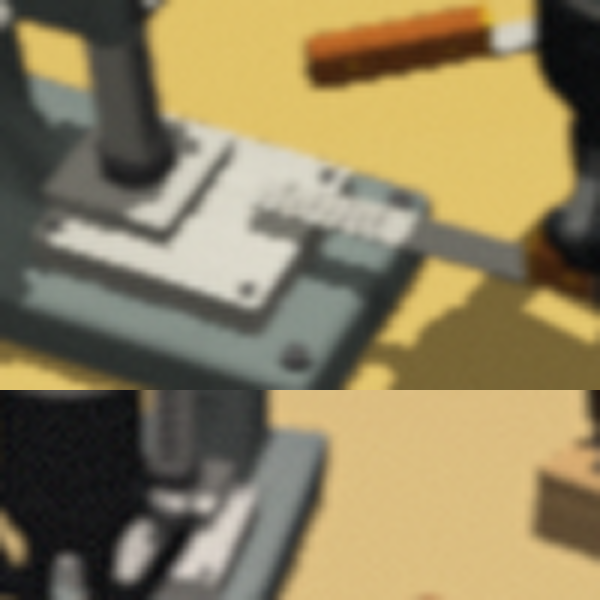

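```bash
python3 - <<'E'
from h import *
p=eyes.camera_params('scene')
f=lambda x,y,z:onz(p,(x/6+240-.4,y/6+150-.4),z).round(1)
print('tip',f(262,190,83),f(258,208,83),'exp px',(proj(p,[572.8,-73.4,82.6])-[239.6,149.6])*6)
a=f(163,228,78);b=f(230,146,78);print(a,b,(a+b)/2)
a=f(268,308,65);b=f(345,175,65);print(a,b,(a+b)/2)
px=np.array([.198,-.98,0])
E
```

```text
tip [572.1 -69.8  83. ] [581.5 -64.6  83. ] exp px [254.43738911 188.40433861]
[609.4 -94.5  78. ] [ 554.7 -101.8   78. ] [582.05 -98.15  78.  ]
[612.5 -37.   65. ] [531.6 -57.5  65. ] [572.05 -47.25  65.  ]
```

Request:
carry_out --plan '[[[0,0,0.4],0,0],[[0,0,0.4],0,0],[[0,0,0.3],0,0],[[0,0,0.2],0,0],[[0,0,0.1],0,0],[[0,0,0],0,0],[[0,0,0],0,0],[[0,0,0],0,0]]'

```text
time_s: 7.73
eef_pos: [539.4, 95.8, 75.4]
orientation: [[-0.199, 0.98, 0.0], [0.98, 0.199, 0.0], [-0.0, 0.0, -1.0]]
contact_force: [-0.2, -0.1, -1.1]
opening: 16.1
```

Request:
carry_out --plan '[[[0,0,0.1],0,0],[[0,0,0],0,0],[[0,0,0],0,0],[[0,0,0],0,0]]'

```text
time_s: 8.07
eef_pos: [539.2, 95.8, 74.3]
orientation: [[-0.199, 0.98, 0.0], [0.98, 0.199, 0.0], [0.0, 0.0, -1.0]]
contact_force: [0.1, 0.5, -0.7]
opening: 16.3
```

Request:
carry_out --plan '[[[0,0,0.1],0,0],[[0,0,0],0,0],[[0,0,0],0,0],[[0,0,0],0,0]]'

```text
time_s: 8.4
eef_pos: [539.2, 95.8, 73.3]
orientation: [[-0.199, 0.98, -0.0], [0.98, 0.199, 0.0], [0.0, -0.0, -1.0]]
contact_force: [0.2, -0.0, -0.6]
opening: 16.3
```

Request:
carry_out --plan '[[[0,0,0.1],0,0],[[0,0,0],0,0],[[0,0,0],0,0],[[0,0,0],0,0]]'

```text
time_s: 8.73
eef_pos: [539.2, 95.9, 72.3]
orientation: [[-0.199, 0.98, -0.0], [0.98, 0.199, 0.0], [0.0, -0.0, -1.0]]
contact_force: [-0.3, -0.3, -0.1]
opening: 16.6
```

Request:
carry_out --plan '[[[0,0,0.07],0,0],[[0,0,0],0,0],[[0,0,0],0,0],[[0,0,0],0,0]]'

```text
time_s: 9.07
eef_pos: [539.2, 95.8, 71.6]
orientation: [[-0.199, 0.98, 0.0], [0.98, 0.199, 0.0], [0.0, 0.0, -1.0]]
contact_force: [0.3, 1.5, -1.7]
opening: 16.3
```

Request:
carry_out --plan '[[[0,0,0.07],0,0],[[0,0,0],0,0],[[0,0,0],0,0],[[0,0,0],0,0]]'

```text
time_s: 9.4
eef_pos: [539.3, 95.8, 71.0]
orientation: [[-0.199, 0.98, 0.0], [0.98, 0.199, -0.0], [-0.0, 0.0, -1.0]]
contact_force: [0.4, 0.5, -0.4]
opening: 16.3
```

```bash
python3 -c "
from h import *
s=arm.sense();print(s['eef_pos'],s['contact_force'],s['wrist_torque'])"
```

```text
[539.34074853  95.82326614  70.99497761] [ 0.40667577  0.53521863 -0.4310172 ] [-0.02800845 -0.0391191   0.05264796]
```

Request:
carry_out --plan '[[[0,0,0.06],0,0],[[0,0,0],0,0],[[0,0,0],0,0],[[0,0,0],0,0]]'

```text
time_s: 9.73
eef_pos: [539.3, 95.9, 70.4]
orientation: [[-0.199, 0.98, 0.0], [0.98, 0.199, -0.0], [-0.0, 0.0, -1.0]]
contact_force: [0.3, 1.1, 0.3]
opening: 16.4
```

```bash
python3 -c "
from h import *
s=arm.sense();print(s['eef_pos'],s['contact_force'],s['wrist_torque'])"
```

```text
[539.34130225  95.88546715  70.42334055] [0.28356853 1.07184179 0.30702704] [-0.02557727  0.0252147   0.00226335]
```

Request:
carry_out --plan '[[[0,0,0.06],0,0],[[0,0,0],0,0],[[0,0,0],0,0],[[0,0,0],0,0]]'

```text
time_s: 10.07
eef_pos: [539.4, 95.9, 69.9]
orientation: [[-0.199, 0.98, 0.0], [0.98, 0.199, 0.0], [-0.0, 0.0, -1.0]]
contact_force: [-0.2, 0.9, 0.6]
opening: 16.6
```

```bash
python3 -c "
from h import *
s=arm.sense();print(s['eef_pos'],s['contact_force'],s['wrist_torque'])"
```

```text
[539.37112386  95.88457733  69.8593803 ] [-0.2376405   0.9228692   0.57943113] [-0.04596068 -0.01841491  0.01059446]
```

Request:
carry_out --plan '[[[0,0,0.07],0,0],[[0,0,0],0,0],[[0,0,0],0,0],[[0,0,0],0,0]]'

```text
time_s: 10.4
eef_pos: [539.4, 95.9, 69.2]
orientation: [[-0.199, 0.98, 0.0], [0.98, 0.199, -0.0], [-0.0, 0.0, -1.0]]
contact_force: [-0.5, 1.1, 2.3]
opening: 16.5
```

```bash
python3 -c "
from h import *
s=arm.sense();print(s['eef_pos'],s['contact_force'],s['wrist_torque'])"
```

```text
[539.39701452  95.87929983  69.18046031] [-0.49218486  1.12302669  2.30053248] [-0.045346   -0.04837129 -0.02093714]
```

Request:
carry_out --plan '[[[-0.4,0,0],0,0],[[-0.4,0,0],0,0],[[-0.4,0,0],0,0],[[-0.4,0,0],0,0],[[-0.4,0,0],0,0],[[-0.4,0,0],0,0],[[-0.3,0,0],0,0],[[-0.3,0,0],0,0],[[-0.2,0,0],0,0],[[0,0,0],0,0],[[0,0,0],0,0],[[0,0,0],0,0]]'

```text
time_s: 11.4
eef_pos: [545.8, 63.9, 69.1]
orientation: [[-0.199, 0.98, 0.0], [0.98, 0.199, -0.001], [-0.001, 0.0, -1.0]]
contact_force: [-0.6, -1.0, 4.0]
opening: 15.9
```

```bash
python3 - <<'E'
from h import *
s=arm.sense();t=np.array(s['eef_pos']);R=np.array(s['orientation'])
print(t,s['contact_force'],s['wrist_torque'],'tip',t-173.4*R[:,0])
a,p=shot('scene','s3')
cv2.imwrite('pics/l3.png',cv2.resize(a[150:215,240:340,::-1],None,fx=7,fy=7,interpolation=cv2.INTER_CUBIC))
E
```

```text
[545.79735546  63.9086169   69.07044366] [-0.59907733 -1.00766971  3.98422902] [-0.83025078 -0.09940905  0.00247107] tip [ 580.29715301 -106.02452063   69.30008984]
```

View pics/l3.png

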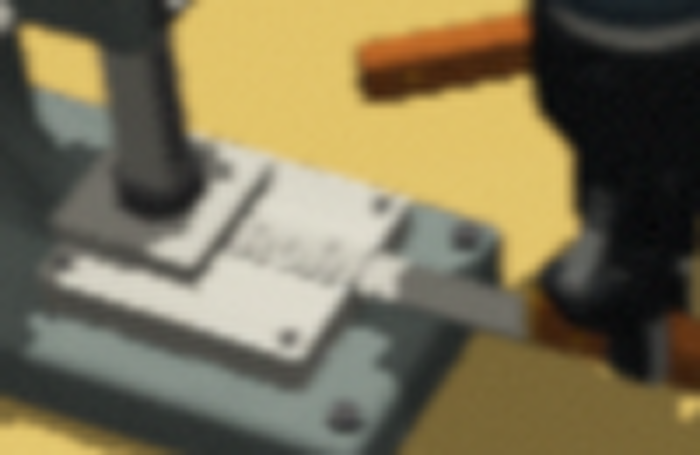

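The blade is flat on the ledge, near the middle line, with the tip just reaching the upper plate's front edge at about (235,240) in the crop. I'll continue in small steps and watch the drag.

Request:
carry_out --plan '[[[-0.2,0,0],0,0],[[0,0,0],0,0],[[0,0,0],0,0]]'

```text
time_s: 11.7
eef_pos: [546.0, 62.7, 69.1]
orientation: [[-0.199, 0.98, 0.0], [0.98, 0.199, 0.0], [0.0, 0.0, -1.0]]
contact_force: [-1.2, 2.1, 5.0]
opening: 16.3
```

Request:
carry_out --plan '[[[-0.2,0,0],0,0],[[0,0,0],0,0],[[0,0,0],0,0]]'

```text
time_s: 11.95
eef_pos: [546.4, 60.9, 69.2]
orientation: [[-0.199, 0.98, 0.0], [0.98, 0.199, 0.001], [0.001, 0.0, -1.0]]
contact_force: [-0.1, 2.8, 5.6]
opening: 16.2
```

Request:
carry_out --plan '[[[-0.2,0,0],0,0],[[0,0,0],0,0],[[0,0,0],0,0]]'

```text
time_s: 12.2
eef_pos: [546.8, 59.0, 69.1]
orientation: [[-0.199, 0.98, -0.0], [0.98, 0.199, 0.001], [0.001, 0.0, -1.0]]
contact_force: [-0.2, 2.1, 5.3]
opening: 16.3
```

```bash
python3 -c "
from h import *
s=arm.sense();print(s['eef_pos'],s['contact_force'],s['wrist_torque'])"
```

```text
[546.77498037  59.0262138   69.13468102] [-0.20692906  2.12805014  5.26728205] [-0.25858409 -0.01585798 -0.01737991]
```

Request:
carry_out --plan '[[[-0.2,0,0],0,0],[[0,0,0],0,0],[[0,0,0],0,0]]'

```text
time_s: 12.45
eef_pos: [547.2, 57.1, 69.2]
orientation: [[-0.199, 0.98, 0.0], [0.98, 0.199, 0.001], [0.001, 0.0, -1.0]]
contact_force: [-0.9, 2.5, 6.6]
opening: 16.3
```

Request:
carry_out --plan '[[[-0.2,0,0],0,0],[[0,0,0],0,0],[[0,0,0],0,0]]'

```text
time_s: 12.7
eef_pos: [547.6, 55.1, 69.2]
orientation: [[-0.199, 0.98, 0.0], [0.98, 0.199, 0.001], [0.001, 0.0, -1.0]]
contact_force: [0.0, 3.6, 5.1]
opening: 16.7
```

Request:
carry_out --plan '[[[-0.2,0,0],0,0],[[0,0,0],0,0],[[0,0,0],0,0]]'

```text
time_s: 12.95
eef_pos: [548.0, 53.2, 69.3]
orientation: [[-0.199, 0.98, 0.0], [0.98, 0.199, 0.001], [0.001, 0.0, -1.0]]
contact_force: [-1.1, 2.8, 5.4]
opening: 16.3
```

Request:
carry_out --plan '[[[-0.2,0,0],0,0],[[0,0,0],0,0],[[0,0,0],0,0]]'

```text
time_s: 13.2
eef_pos: [548.5, 51.3, 69.3]
orientation: [[-0.199, 0.98, 0.0], [0.98, 0.199, 0.001], [0.001, 0.0, -1.0]]
contact_force: [-1.0, 3.3, 6.0]
opening: 16.3
```

Request:
carry_out --plan '[[[-0.2,0,0],0,0],[[0,0,0],0,0],[[0,0,0],0,0]]'

```text
time_s: 13.45
eef_pos: [548.9, 49.3, 69.3]
orientation: [[-0.199, 0.98, 0.0], [0.98, 0.199, 0.001], [0.001, 0.0, -1.0]]
contact_force: [-1.0, 1.6, 5.6]
opening: 16.6
```

Request:
carry_out --plan '[[[-0.2,0,0],0,0],[[0,0,0],0,0],[[0,0,0],0,0]]'

```text
time_s: 13.7
eef_pos: [549.2, 47.6, 69.4]
orientation: [[-0.199, 0.98, 0.0], [0.98, 0.199, 0.001], [0.001, 0.0, -1.0]]
contact_force: [-0.6, 3.6, 5.8]
opening: 16.3
```

Request:
carry_out --plan '[[[-0.2,0,0],0,0],[[0,0,0],0,0],[[0,0,0],0,0]]'

```text
time_s: 13.95
eef_pos: [549.6, 46.1, 69.5]
orientation: [[-0.198, 0.98, 0.0], [0.98, 0.198, 0.002], [0.002, 0.0, -1.0]]
contact_force: [-2.2, 5.1, 6.7]
opening: 16.3
```

Request:
carry_out --plan '[[[-0.1,0,0],0,0],[[0,0,0],0,0],[[0,0,0],0,0],[[0,0,0],0,0]]'

```text
time_s: 14.28
eef_pos: [549.7, 45.5, 69.5]
orientation: [[-0.198, 0.98, -0.0], [0.98, 0.198, 0.003], [0.003, 0.001, -1.0]]
contact_force: [-2.1, 7.5, 8.5]
opening: 16.6
```

Request:
carry_out --plan '[[[-0.1,0,0],0,0],[[0,0,0],0,0],[[0,0,0],0,0],[[0,0,0],0,0]]'

```text
time_s: 14.62
eef_pos: [549.9, 44.9, 69.6]
orientation: [[-0.198, 0.98, -0.0], [0.98, 0.198, 0.004], [0.004, 0.001, -1.0]]
contact_force: [-2.2, 9.6, 9.7]
opening: 16.5
```

```bash
python3 -c "
from h import *
s=arm.sense();print(s['eef_pos'],s['contact_force'],s['wrist_torque'],np.array(s['orientation']).round(4).tolist())"
```

```text
[549.907769    44.87474196  69.60197473] [-2.16436313  9.60804119  9.68214546] [0.79263485 0.24668369 0.0233983 ] [[-0.1983, 0.9801, -0.0002], [0.9801, 0.1983, 0.0037], [0.0036, 0.0006, -1.0]]
```

Request:
carry_out --plan '[[[0,0,0],0,0],[[0,0,0],0,0],[[0,0,0],0,0],[[0,0,0],0,0],[[0,0,0],0,0],[[0,0,0],0,0],[[0,0,0],0,0],[[0,0,0],0,0]]'

```text
time_s: 15.28
eef_pos: [549.9, 44.9, 69.6]
orientation: [[-0.198, 0.98, -0.0], [0.98, 0.198, 0.004], [0.004, 0.001, -1.0]]
contact_force: [-2.6, 8.0, 10.0]
opening: 16.2
```

```bash
python3 - <<'E'
from h import *
F=[]
a,p=shot('scene','s4')
for i in range(6):
  s=arm.sense();F.append(np.r_[s['eef_pos'],s['contact_force']]);eyes.capture('side')
print(np.array(F).round(2),s['time_s'])
f=lambda im:cv2.resize(im[95:210,225:345],None,fx=3,fy=4,interpolation=cv2.INTER_CUBIC)
cv2.imwrite('pics/l4.png',np.hstack([f(cv2.imread('pics/s3.png')),f(a[:,:,::-1])]))
# ram motion: shift of the ram top between before and now
g=lambda im:cv2.cvtColor(im,cv2.COLOR_BGR2GRAY).astype(np.float32)[84:120,238:262]
print(cv2.phaseCorrelate(g(cv2.imread('pics/s2.png')),g(cv2.imread('pics/s4.png'))))
E
```

```text
[[549.89  44.88  69.57  -2.36   9.39   9.36]
 [549.87  44.89  69.58  -2.26   9.23  10.09]
 [549.88  44.87  69.59  -2.86   8.25   9.2 ]
 [549.9   44.87  69.59  -2.05   9.34   9.2 ]
 [549.88  44.87  69.59  -1.75   8.36   8.5 ]
 [549.88  44.88  69.6   -2.65   8.68   9.47]] 15.5833
((0.008289600919237472, -0.04159335183661739), 1.0438244309690263)
```

View pics/l4.png

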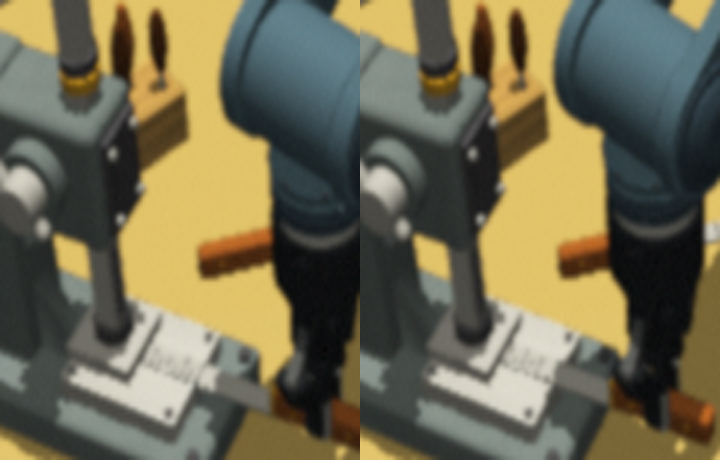

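The drag is steady at about 9 N and the ram is unmoved (0.04 px shift). Part of that drag comes from my own down-pressure, so I'll add about 1.5 mm to make the pinch certain. At most that lifts the plate 0.1 mm.

Request:
carry_out --plan '[[[-0.1,0,0],0,0],[[0,0,0],0,0],[[0,0,0],0,0],[[0,0,0],0,0]]'

```text
time_s: 15.97
eef_pos: [550.1, 44.2, 69.6]
orientation: [[-0.198, 0.98, -0.0], [0.98, 0.198, 0.004], [0.004, 0.001, -1.0]]
contact_force: [-2.2, 9.6, 9.9]
opening: 16.3
```

Request:
carry_out --plan '[[[-0.1,0,0],0,0],[[0,0,0],0,0],[[0,0,0],0,0],[[0,0,0],0,0],[[0,0,0],0,0],[[0,0,0],0,0],[[0,0,0],0,0],[[0,0,0],0,0]]'

```text
time_s: 16.63
eef_pos: [550.2, 43.5, 69.7]
orientation: [[-0.198, 0.98, -0.0], [0.98, 0.198, 0.005], [0.005, 0.001, -1.0]]
contact_force: [-3.1, 11.4, 10.1]
opening: 16.7
```

```bash
python3 - <<'E'
from h import *
F=[]
a,p=shot('scene','s5')
for i in range(6):
  s=arm.sense();F.append(np.r_[s['eef_pos'],s['contact_force'],s['wrist_torque'][0]]);eyes.capture('side')
print(np.array(F).round(2)[::2],s['time_s'],np.array(s['orientation'])[2].round(4),s['opening'])
g=lambda n:cv2.cvtColor(cv2.imread(n),cv2.COLOR_BGR2GRAY).astype(np.float32)[84:120,238:262]
for n in('s3','s4','s5'):print(cv2.phaseCorrelate(g('pics/s2.png'),g(f'pics/{n}.png')))
E
```

```text
[[550.2   43.52  69.72  -2.15  11.4    9.96   1.24]
 [550.21  43.52  69.69  -2.93  10.96  10.19   1.2 ]
 [550.23  43.52  69.71  -2.37  11.14   9.93   1.22]] 16.9333 [ 4.8e-03  6.0e-04 -1.0e+00] 16.35914632928827
((0.014630147668798443, -0.07386103073693562), 1.011969851122962)
((0.008289600919237472, -0.04159335183661739), 1.0438244309690263)
((0.016498531938726302, -0.020377634958865798), 1.0252376253958102)
```

```bash
python3 -c "
from h import *
print(workorder.job_done())"
```

```text
the job is handed in; nothing more can be done
None
```

I took the leftmost gauge by its handle, laid the blade flat on the lower plate's ledge and slid it straight in until it dragged snugly under the upper plate. I handed it in at about 17 s, still gripping the handle at 70 N. The hand-in returned no verdict.

**Depth:** by my estimate the tip is about 29 mm past the mouth (good to about 5 mm). That would put the gap near 3.4 mm; I did not read the marks on the blade.

**Pinch:** drag stayed around 3 N while sliding freely, then rose to a steady 11.4 N. The last steps added about 1.4 N per mm, as expected before the plate lifts. I could not measure the upper plate's contact force directly.

**Upper plate:** the ram shows no visible lift in the scene camera, with under 0.1 px of shift since before the blade went in.

**Alignment:** the tool leans about 0.005 rad. The blade is within a few mm of the middle line and within about 0.03 rad of straight.

**Disagreements:**
- The scene and side cameras differ by up to about 7 mm on the press. I averaged them and checked the tip against the plate in the scene camera, where it was about 1 mm off centre.
- The downward push on the tool settled at about 10 N, more than I intended. Part of the drag is therefore ledge friction.

The other things were not approached, but I did not measure their positions at the end.

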